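# Close the bulb cover and press the adjuster knob home on a headlamp

### The arm

A 7-joint arm with a two-finger parallel gripper is mounted at the origin on the work surface. World frame = base frame: x ahead of the robot, y to its left, z up, the work surface at z = 0. Lengths are in m, angles in rad, forces in N, time in s.
With the tool pointing down it reaches from about 0.35 to 0.775 m from the base axis. Payload 3.1 kg.
Tool frame: the origin (TCP) lies midway between the tips of the shut fingers; the grasp point (between the pads) lies 19 mm behind it (arm.grip_point_offset is the distance from the TCP to the grasp point, in m); z points along the fingers, y is the line along which they close (so a half turn about z gives the same grasp; the last joint's range is limited). The gripper opens to 85 mm and grips with 20 to 120 N. Pads are 22 mm wide; open, the fingers measure 114 mm over their backs; the gripper's body (76 mm by 85 mm) begins 54 mm behind the grasp point. The pads swing forward as they close: fully open they stand 13 mm farther back than shut.
Start: joints at [-1.3, 0.311, 0.014, 1.512, -0.004, 1.319, -0.027], TCP at [0.169, 0.523, 0.231] pointing down, gripper open.
Joint ranges: [-2.7, 2.7], [-0.3, 1.91], [-1.27, 1.3], [0.12, 2.57], [-1.44, 4.58], [0.2, 2.03], [-3.05, 3.05]. Speed limits (rad/s): [2.79, 2.79, 3.14, 3.14, 3.14, 3.14, 3.14].

### API

Orientations are given as a unit quaternion [w, x, y, z].
In Python, from plant import arm gives the robot as it stands.
- The arm moves only by the tool inch_along, called as name(argument=value, ...), one argument or row to a line, values as JSON. Schema: {"type":"object","properties":{"segments":{"type":"object","properties":{"steps":{"type":"array","items":{"type":"array","items":{"type":"number"},"minItems":6,"maxItems":6},"minItems":1,"maxItems":20}},"additionalProperties":false,"required":["steps"]},"aperture":{"type":"number"},"grip_n":{"type":"number"},"only":{"type":"string"},"quiet":{"type":"boolean"},"lines":{"type":"string"}},"required":["segments"],"additionalProperties":false}. segments is an object whose key "steps" holds a list of rows, 1 to 20 of them, each of 6 numbers: dx, dy, dz in m, then a rotation vector rx, ry, rz in rad; each row shifts and turns the commanded pose from where the row before left it, along the tool's axes as they then stand; what a row does not reach is not made up. A row lasts 1/12 s, in which the tool goes at most 0.0417 m and 0.125 rad, less where a joint would pass 70% of its speed; a pose out of reach is approached as far as the arm can. aperture is the opening from 0.0 (shut) to 1.0 (fully open), set as the call begins (left out keeps the last). The fingers move at their own pace and stop on an object; grip_n is the grip in N (left out, the last holds). Time passes only in rows, so rows that do not move let the fingers close. The tool returns the time, the measured TCP pose, the force, the opening and the grip force at its end. only (a regular expression) keeps the lines of the reply that match it, lines (a string "A,B") keeps lines A to B, and quiet returns only ok. Input that does not fit is refused with a message, and nothing moves.
- arm.observe(): the state, without advancing time (a new reading comes with each control period).
- arm.get_image(name): name is "side" or "top" or "wrist"; returns the picture (480x640x3 uint8, red, green, blue); there is no depth.
- arm.calibration(name): a dict with "fx", "fy", "cx", "cy" (pixels), "R" (3x3) and "t" (3): a world point X has camera coordinates R X + t. Camera axes: x right, y down, z forward; pixel columns grow to the right and rows downward; lengths in m; the calibration is good to about 2 mm. The wrist camera is an equidistant fisheye: a pixel r from the principal point sees the ray r / f radians off the axis. A picture is of the moment at which its call begins: read the wrist's pose just before it. calibration takes no time and is no camera call; for the wrist camera it gives the pose at the moment of the call.
- arm.close_job(): hands the job in; it is judged then, once.
The state is a dict: "t": time; "joint_positions": joint angles; "joint_velocities": joint speeds; "tau": joint torques, N m; "tcp_pos": TCP position; "ee_rot": TCP orientation; "force": force on the tool from outside, world axes, zero at the start; "ft_torque": the same for the moment, N m; "grip_width": opening from 0.0 (shut) to 1.0 (fully open); "grip_force": force on a finger pad.
Only numpy, scipy, OpenCV 4.12 (cv2) and the standard library are available. Lean on these libraries where they do the work, as an engineer would, in place of code of your own. Each camera call takes 0.05 s, during which the arm holds its last target. There are 200 camera calls.

### The job

The headlamp lies lens-down with its back up: first press the hinged bulb cover down until the catch snaps over it and holds it shut by itself, and take the hand off it. Then pick up the winged adjuster knob from the bench, turn it to match the flat on the D-shaped shaft, push it fully home, and keep pressing so that the sprung shaft is held well down, nearer the bottom of its travel than the top; finish while still gripping the knob and holding it down. Leave the other things on the bench where they are.

Things in the scene. Friction and masses are not known exactly. Their poses are not given: they have to be found in the camera images.
- headlamp: car headlamp lying lens-down in a low cradle, fixed to the bench: about 200 mm (its x) by 360 mm (its y), grey plastic back facing up as a flat top 90 mm above the bench. Origin: centre of the underside, at bench level; z up. The bulb cover is at its +y half, the adjuster shaft in its -y half
- cover_hinge (a point): middle of the bulb cover's hinge line, 100 mm above the bench, 55 mm to +x and 75 mm to +y of the headlamp's origin; axes are the headlamp's. The hinge line runs along its y; from it the shut cover extends 88 mm to -x
- bulb_cover (a joint): angle of the bulb cover (black round plate, 82 mm across, 6 mm thick, centre 46 mm from the hinge line, 18 mm wide lip at its free edge reaching 91 mm): 0 shut and level against its stop, growing as the free -x edge swings up, to 1.3 at most; starts open at 0.6 to 1.05. A hinge spring (0.1 Nm/rad) lifts it again to 0.5 or more if it is let go unlatched; on its catch it rests at about 0.01
- catch_nose (a point): sprung steel catch that holds the cover shut: nose 14 mm wide, 8 mm thick, on a small block standing 23 mm above the headlamp's back, 92 mm to -x of the hinge line. It gives way to the cover's lip and snaps over it in the last 0.15 rad, which takes about 6 to 12 N downwards near the free edge; push right down to 0
- cover_pad (a point): point to press: on the cover's outer face, 66 mm from the hinge line (22 mm short of the lip), midway across; moves with the cover. Its z is the outer face's normal (up when shut), its x points to the hinge
- shaft_seat (a point): on the axis of the adjuster shaft, on top of its 30 mm wide flange, where the knob's underside comes to rest; 126 mm above the bench at the start, moves down with the shaft. Above it stands the white D-shaped shaft, 16 mm long, 16 mm diameter, with one flat 4 mm from the axis on its +x side, top 3.5 mm tapered by 2.5 mm all round. z up; the shaft cannot turn
- shaft (a joint): how far the shaft with its flange is pressed down, in m: 0 up (at rest), 0.010 at the bottom stop; spring 3 N at 0, 10 N at 0.010. Below the flange are a coil spring and a 30 mm boss on the headlamp's back
- knob: loose black knob standing bore-down, 35 g; origin at the underside's centre. Round skirt 40 mm across, 20 mm high; on it a wing to grip, 34 mm long (x), 14 wide (y), 22 high (42 mm in all); a pointer lug at skirt height reaches 32 mm from the axis to +x. D bore 16.5 mm deep, 1.1 mm clearance all round, flat on the lug's side (+x): it goes on only with its x along shaft_seat's x
- dust_cap: bystander: round rubber cap, 48 mm across, 26 mm high, without a wing; origin at the underside
- led_bulb: bystander: metal bulb standing upright, 36 mm across at the foot, 50 mm high, stepped; origin at the underside
- bulb_carton: bystander: cardboard box 60 x 90 x 50 mm high; origin at the underside
- screwdriver: bystander: screwdriver lying on the bench, about 200 mm long along its x
- polish_can: bystander: can standing upright, 56 mm across, 110 mm high; origin at the underside
- relay: bystander: small black cube 28 mm wide, 30 mm high; origin at the underside

How it is judged:
On the way, in this order (a step that is already met when the one before it is completed fails the run):
1. the bulb cover is held shut by its catch, with the robot's hand off the headlamp (value of joint bulb_cover below 0.06 rad and contact force between each of the arm, the fingers and headlamp below 0.1 N), for 0.3 s.
2. the knob is fully home on the shaft, its flat matching (z of knob in the frame of shaft_seat below 0.004 m and horizontal distance between knob and shaft_seat below 0.004 m and angle between the x axis of knob and the x axis of shaft_seat, either way round below 0.25 rad and angle between knob's own z axis and vertical below 0.15 rad), for 0.2 s.
At the end, for the whole second after the job is handed in: Bulb cover shut on its catch (under 0.06 rad); knob fully home on the shaft (underside within 4 mm of the flange and 4 mm of the axis, flats matching within 0.25 rad, tilted less than 0.15 rad); shaft held down more than 5 mm of its 10 mm; the fingers still on the knob (all of step 2 and value of joint bulb_cover below 0.06 rad and value of joint shaft above 0.005 m and contact force between the fingers and knob above 1 N); the arm keeps its last pose, push and grip.
It fails at once if another thing on the bench is moved more than 40 mm (distance of any of dust_cap, led_bulb, bulb_carton, screwdriver, polish_can, relay from where it was at the start of the episode above 0.04 m).
It also fails if it takes over 50 s, if anything falls off the work surface, if the arm or the gripper's body presses on something with over 40 N, if the wrist force passes 120 N, or if a joint passes its speed limit or range.

## Working session

There is one attempt and no reset: what is moved stays moved. The work goes in short steps, Python scripts to look and compute and a tool call to move; the robot and the scene stay as the last step left them, time stands still between calls to the robot, and variables do not carry over. Pictures are saved under pics/ and viewed, at most 12 in all, crops included, and the job is handed in when it is done.

```bash
ls; mkdir -p pics; python3 - <<'E'
from plant import arm
import cv2,numpy as np
for n in("top","side"):
    c=arm.calibration(n);print(n,{k:np.round(v,3).tolist() for k,v in c.items()})
    cv2.imwrite(f"pics/{n}0.png",arm.get_image(n)[:,:,::-1])
o=arm.observe();print({k:np.round(v,3).tolist() for k,v in o.items()})
E
```

```text
pics
plant.py
top {'fx': 492.789, 'fy': 492.789, 'cx': 318.693, 'cy': 235.995, 'R': [[-0.019, -1.0, 0.008], [-0.997, 0.018, -0.072], [0.072, -0.009, -0.997]], 't': [0.005, 0.547, 1.102]}
side {'fx': 450.315, 'fy': 450.315, 'cx': 330.604, 'cy': 238.366, 'R': [[0.921, -0.389, -0.021], [-0.273, -0.606, -0.747], [0.279, 0.694, -0.664]], 't': [-0.465, 0.251, 0.781]}
{'t': 0.1, 'joint_positions': [-1.3, 0.312, 0.014, 1.513, -0.004, 1.319, -0.027], 'joint_velocities': [-0.0, -0.001, 0.0, -0.004, 0.0, 0.001, 0.0], 'tau': [0.001, -38.085, 0.147, -23.124, 0.012, 0.008, -0.0], 'tcp_pos': [0.169, 0.523, 0.23], 'ee_rot': [-0.0, 0.156, 0.988, -0.001], 'force': [-0.4, 0.439, -0.311], 'ft_torque': [-0.03, -0.04, -0.028], 'grip_force': 0.0, 'grip_width': 1.003}
```

View pics/top0.png

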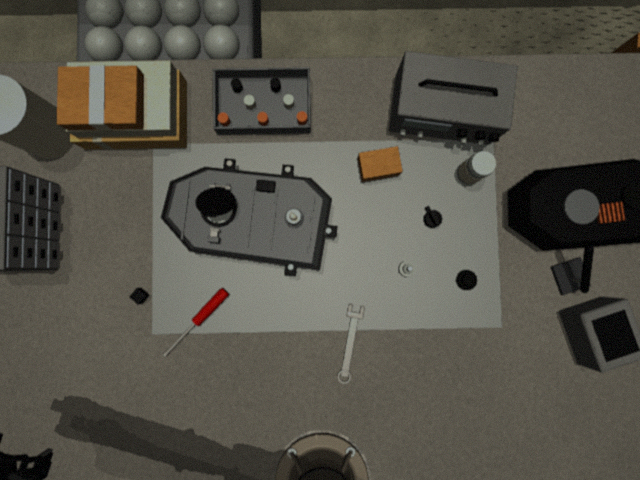

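View pics/side0.png

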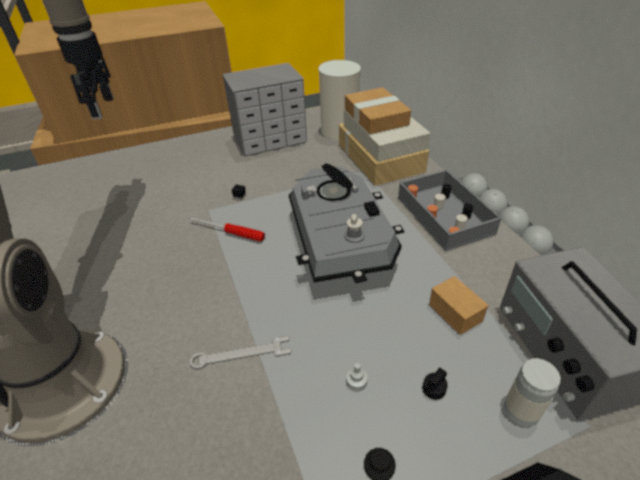

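Top view: lamp centred near (250,217) with its shaft near (293,215), cover near (216,203) and catch near (214,235). The knob is near (432,217), the dust cap (466,280), the bulb (405,269). I'll zoom in on the lamp and knob.

```bash
cat > h.py <<'E'
from plant import arm
import numpy as np,cv2
def ray(c,u,v,fish=False):
    R,t=np.array(c["R"]),np.array(c["t"])
    d=np.array([(u-c["cx"])/c["fx"],(v-c["cy"])/c["fy"],1.])
    if fish:
        r=np.hypot(d[0],d[1]); d=np.array([np.sin(r)*d[0]/max(r,1e-9),np.sin(r)*d[1]/max(r,1e-9),np.cos(r)])
    return -R.T@t, R.T@d
def plane(c,u,v,z,fish=False):
    o,d=ray(c,u,v,fish); return o+d*(z-o[2])/d[2]
def two(c1,p1,c2,p2,f1=False,f2=False):
    o1,d1=ray(c1,*p1,f1);o2,d2=ray(c2,*p2,f2)
    s=np.linalg.lstsq(np.c_[d1,-d2],o2-o1,rcond=None)[0]
    a,b=o1+d1*s[0],o2+d2*s[1]; return (a+b)/2,np.linalg.norm(a-b)
E
python3 - <<'E'
import cv2,numpy as np
a=cv2.imread("pics/top0.png");b=cv2.imread("pics/side0.png")
f=lambda i,x,y,w,h,s:cv2.resize(i[y:y+h,x:x+w],None,fx=s,fy=s,interpolation=cv2.INTER_CUBIC)
A=f(a,155,150,190,130,4) # 760x520
cv2.imwrite("pics/c1.png",np.clip(A*1.6,0,255).astype('u1'))
B=f(a,410,190,50,50,8);C=f(b,415,360,50,50,8)
D=f(b,285,155,130,130,3)
cv2.imwrite("pics/c2.png",np.clip(np.hstack([B,C])*2.0,0,255).astype('u1'))
E
```

```text
(no output)
```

View pics/c1.png

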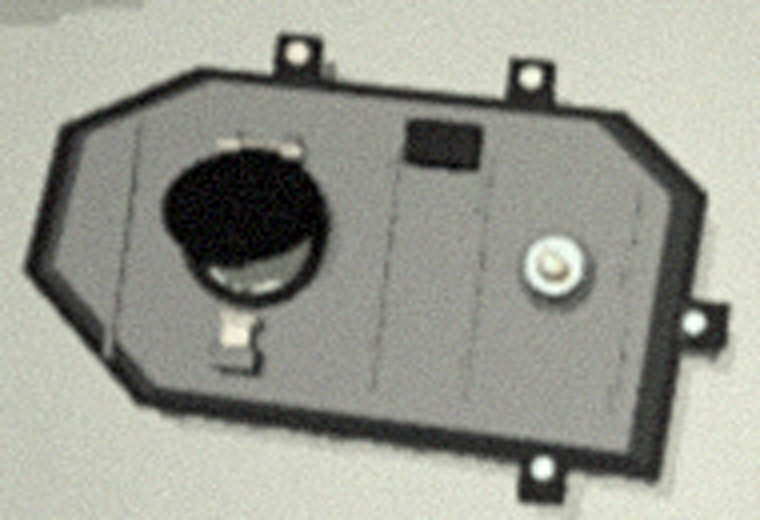

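View pics/c2.png

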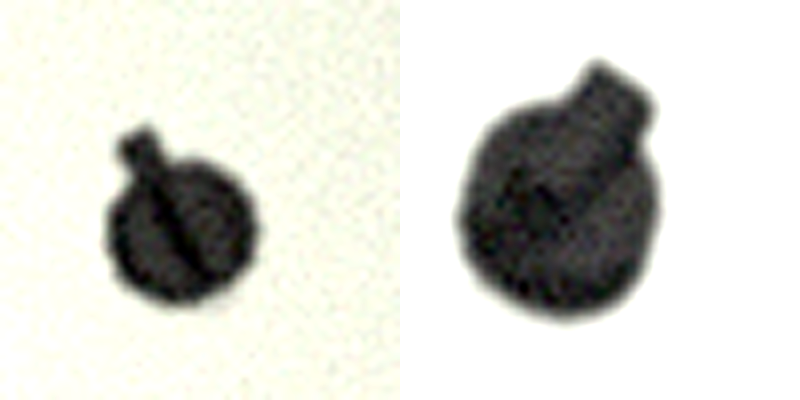

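```bash
python3 - <<'E'
from h import *
c=arm.calibration("top");s=arm.calibration("side")
P=lambda u,v,z:plane(c,155+(u-1.5)/4,150+(v-1.5)/4,z)
for n,u,v,z in[("catch",237,325,.113),("hinge",260,148,.10),("shaft",553,263,.14),("flange",553,266,.126),
 ("f1",150,390,.09),("f2",630,455,.09),("g1",140,125,.09),("g1b",108,355,.09),("g2",398,165,.09),("g2b",375,385,.09),("g3",488,180,.09),("g3b",467,400,.09),("g4",640,190,.09),("g4b",612,410,.09)]:print(n,P(u,v,z).round(4))
def ang(a,b): d=P(*a,.09)-P(*b,.09); return round(float(np.arctan2(d[1],d[0])),3)
print("yaw",ang((140,125),(108,355)),ang((398,165),(375,385)),ang((488,180),(467,400)),ang((640,190),(612,410)), ang((630,455),(150,390))+0)
h,k=P(260,148,.1),P(237,325,.113);print("h-c",np.linalg.norm((h-k)[:2]),np.arctan2(*(h-k)[1::-1]))
print("shaft tri",two(c,(155+553/4,150+263/4),s,(353.5,217)))
# knob
g=cv2.imread("pics/top0.png")
m=(g.max(2)<60).astype('u1');n,l,st,ce=cv2.connectedComponentsWithStats(m)
for i in range(1,n):
    if abs(ce[i][0]-432)<12 and abs(ce[i][1]-217)<12 and st[i][4]>50:
        M=(l==i).astype('u1');op=cv2.morphologyEx(M,cv2.MORPH_OPEN,cv2.getStructuringElement(2,(9,9)))
        cn=max(cv2.findContours(op,0,1)[0],key=cv2.contourArea);cc,r=cv2.minEnclosingCircle(cn)
        lug=np.argwhere((M-op)>0)[:,::-1];d=np.hypot(*(lug-cc).T);lug=lug[d>r]
        print(st[i],cc,r,lug.mean(0))
        a=plane(c,*cc,.018);b=plane(c,*lug.mean(0),.018);print("knob",a,b,np.arctan2(*(b-a)[1::-1]),np.linalg.norm(b-a))
a=plane(c,410+(183-3.5)/8,190+(232-3.5)/8,.015);b=plane(c,410+(140-3.5)/8,190+(140-3.5)/8,.015)
print("knob eye",a,b,np.arctan2(*(b-a)[1::-1]),np.linalg.norm(b-a))
# cover black blob
A=cv2.imread("pics/c1.png")
for u,v in[(245,150),(165,205),(325,200),(245,265)]:
    o,d=ray(c,155+u/4,150+v/4);print(u,v,[(o+d*(z-o[2])/d[2])[:2].round(3).tolist() for z in(.1,.15,.18)])
E
```

```text
catch [0.5551 0.214  0.113 ]
hinge [0.6503 0.2041 0.1   ]
shaft [0.5815 0.0477 0.14  ]
flange [0.5815 0.0483 0.126 ]
f1 [0.5232 0.265  0.09  ]
f2 [0.4839 0.0105 0.09  ]
g1 [0.6657 0.2703 0.09  ]
g1b [0.5423 0.2873 0.09  ]
g2 [0.6416 0.1322 0.09  ]
g2b [0.5237 0.1455 0.09  ]
g3 [0.6326 0.084  0.09  ]
g3b [0.5148 0.0967 0.09  ]
g4 [0.6258 0.0026 0.09  ]
g4b [0.508  0.0197 0.09  ]
yaw -0.137 -0.113 -0.107 -0.144 -1.724
h-c 0.09579794176577379 -0.10340234886910031
shaft tri (array([0.57866358, 0.04752511, 0.14243978]), np.float64(0.0037049602023657116))
[424 207  18  21 275] (432.2425842285156, 218.4604034423828) 9.118316650390625 [426.94117647 208.64705882]
knob [ 0.58269156 -0.26598025  0.018     ] [ 0.60552421 -0.25460769  0.018     ] 0.4621127730777997 0.025508141118908163
knob eye [ 0.58275995 -0.26714563  0.015     ] [ 0.60955961 -0.25571001  0.015     ] 0.40331642367453274 0.029137524826196227
245 150 [[0.649, 0.211], [0.64, 0.201], [0.635, 0.195]]
165 205 [[0.62, 0.254], [0.612, 0.242], [0.608, 0.235]]
325 200 [[0.621, 0.169], [0.614, 0.161], [0.609, 0.156]]
245 265 [[0.587, 0.212], [0.581, 0.202], [0.578, 0.196]]
```

inch_along(
  segments={"steps":[[-0.0356,-0.0107,0,0,0,0],[-0.0356,-0.0107,0,0,0,0],[-0.0356,-0.0107,0,0,0,0],[-0.0356,-0.0107,0,0,0,0],[-0.0356,-0.0107,0,0,0,0],[-0.0356,-0.0107,0,0,0,0],[-0.0356,-0.0107,0,0,0,0],[-0.0356,-0.0107,0,0,0,0],[-0.0356,-0.0107,0,0,0,0],[-0.0356,-0.0107,0,0,0,0],[-0.0356,-0.0107,0,0,0,0],[-0.0356,-0.0107,0,0,0,0],[-0.0356,-0.0107,0,0,0,0],[-0.0356,-0.0107,0,0,0,0],[-0.0356,-0.0107,0,0,0,0],[0,0,0,0,0,-0.0915],[0,0,0,0,0,-0.0915],[0,0,0,0,0,0]]},
  aperture=0,
)

```text
t: 1.6
tcp_pos: [0.6281, 0.2053, 0.23]
ee_rot: [-0.001, 0.065, 0.998, -0.0]
force: [-0.4, 0.7, -0.7]
grip_width: 0.001
grip_force: 0.0
```

```bash
cat > st.py <<'E'
from h import *
from scipy.spatial.transform import Rotation as Ro
o=arm.observe();q=o["ee_rot"];M=Ro.from_quat([q[1],q[2],q[3],q[0]]).as_matrix()
if __name__=="__main__": print(round(o["t"],2),o["tcp_pos"],"x",M[:,0].round(3),"z",M[:,2].round(3),o["force"],o["grip_width"],o["grip_force"],"yaw-x",np.arctan2(-M[1,0],-M[0,0]).round(3))
E
python3 - <<'E'
from h import *
import st
print(st.o["tcp_pos"])
c=arm.calibration("wrist");print({k:np.round(v,4).tolist() for k,v in c.items()})
np.save("w1.npy",c,allow_pickle=True)
cv2.imwrite("pics/w1.png",arm.get_image("wrist")[:,:,::-1])
E
python3 st.py
```

```text
[0.62814254 0.20527127 0.2299824 ]
{'fx': 371.6483, 'fy': 371.6483, 'cx': 314.5179, 'cy': 235.307, 'R': [[0.1303, 0.9915, -0.0008], [0.9401, -0.1233, 0.3177], [0.3149, -0.0421, -0.9482]], 't': [-0.2851, -0.6047, 0.1915]}
1.65 [0.62771946 0.20615129 0.2303394 ] x [-0.991  0.131  0.002] z [-0.002 -0.    -1.   ] [-0.54719052  0.14033685  0.3587269 ] 0.005098583954449595 0.0 yaw-x -0.132
```

View pics/w1.png

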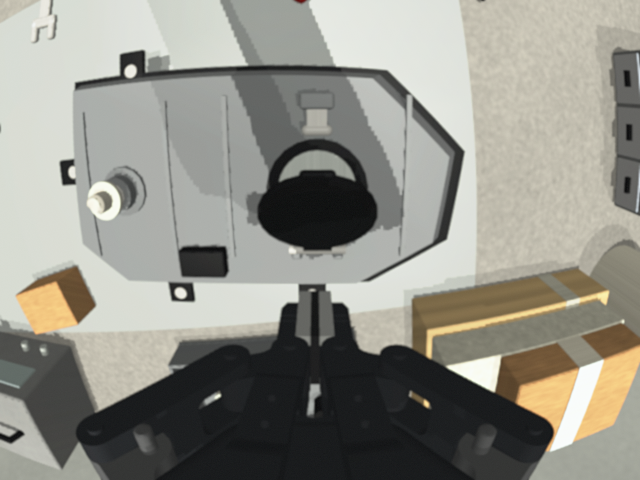

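The wrist view shows the lamp square to the tool, catch nose at (316,122), hinge at (318,252), and the lip's top edge at (318,173).

```bash
python3 - <<'E'
from h import *
c=np.load("w1.npy",allow_pickle=True).item();t=arm.calibration("top")
print("catch",plane(c,316,122,.113,True),"hinge",plane(c,318,252,.1,True),"shafttop",plane(c,97,203,.142,True),"flange",plane(c,107,201,.126,True))
print(two(c,(97,203),t,(155+553/4-.4,150+263/4-.4),True))
l=plane(c,(318),173,.1,True)
hg=np.array([.650,.205,.1])
for th in(.6,.7,.8,.9,1.0):
    z=.1+.091*np.sin(th);print(th,np.linalg.norm((plane(c,318,173,z,True)-hg)[:2]),.091*np.cos(th))
E
```

```text
catch [0.55017255 0.21634819 0.113     ] hinge [0.65025286 0.20492471 0.1       ] shafttop [0.57733738 0.05325039 0.142     ] flange [0.57958521 0.05192286 0.126     ]
(array([0.58025555, 0.0479273 , 0.13457273]), np.float64(0.0037472317887499882))
0.6 0.07040787187007895 0.07510554095678072
0.7 0.07154494345394684 0.06960063904288845
0.8 0.07259007036239905 0.06340031055059205
0.9 0.0735328002012962 0.056566507112630456
1.0 0.07436370448641748 0.049167509834000714
```

inch_along(
  segments={"steps":[[0.004,0,0.02,0,0,0],[0.004,0,0.02,0,0,0],[0.0035,0,0.02,0,0,0],[0.005,0,0.009,0,0,0],[0.005,0,0.009,0,0,0],[0.004,0,0.006,0,0,0],[0.004,0,0.006,0,0,0],[0.003,0,0.0065,0,0,0],[0.003,0,0.0065,0,0,0],[0,0,0,0,0,0]]},
  aperture=0,
)

```text
t: 2.48
tcp_pos: [0.5916, 0.2113, 0.1272]
ee_rot: [-0.001, 0.065, 0.998, -0.0]
force: [0.3, 0.7, 0.1]
grip_width: 0.0
grip_force: 0.2
```

inch_along(
  segments={"steps":[[0.001,0,0.005,0,0,0],[0.001,0,0.005,0,0,0],[0.001,0,0.005,0,0,0],[0,0,0.005,0,0,0],[0,0,0.003,0,0,0]]},
)

```text
t: 2.9
tcp_pos: [0.5891, 0.2116, 0.105]
ee_rot: [-0.001, 0.065, 0.998, 0.0]
force: [-2.0, 0.7, 2.0]
grip_width: -0.001
grip_force: 0.7
```

inch_along(
  segments={"steps":[[0,0,0.002,0,0,0],[0,0,0.002,0,0,0],[0,0,0,0,0,0]]},
)

```text
t: 3.15
tcp_pos: [0.5893, 0.2115, 0.1029]
ee_rot: [-0.0, 0.065, 0.998, 0.0]
force: [-5.0, -0.8, 10.4]
grip_width: -0.0
grip_force: 5.1
```

inch_along(
  segments={"steps":[[0,0,0.002,0,0,0],[0,0,0.002,0,0,0],[0,0,0,0,0,0]]},
)

```text
t: 3.4
tcp_pos: [0.5894, 0.2116, 0.1024]
ee_rot: [-0.0, 0.065, 0.998, 0.001]
force: [-10.4, -2.1, 23.8]
grip_width: 0.003
grip_force: 12.0
```

inch_along(
  segments={"steps":[[0,0,0.002,0,0,0],[0,0,0,0,0,0]]},
)

```text
t: 3.57
tcp_pos: [0.5894, 0.2116, 0.1022]
ee_rot: [0.0, 0.065, 0.998, 0.001]
force: [-13.9, -3.0, 31.1]
grip_width: 0.005
grip_force: 15.5
```

inch_along(
  segments={"steps":[[0,0,-0.02,0,0,0],[0,0,-0.04,0,0,0],[0,0,-0.04,0,0,0],[0,0,-0.03,0,0,0],[0,0,0,0,0,0],[0,0,0,0,0,0]]},
)

```text
t: 4.07
tcp_pos: [0.5916, 0.2113, 0.2276]
ee_rot: [0.003, 0.065, 0.998, 0.001]
force: [-0.2, -0.7, -0.3]
grip_width: -0.001
grip_force: 0.0
```

```bash
python3 - <<'E'
from h import *
c=arm.calibration("wrist");np.save("w2.npy",c,allow_pickle=True)
cv2.imwrite("pics/w2.png",arm.get_image("wrist")[:,:,::-1])
E
```

```text
(no output)
```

View pics/w2.png

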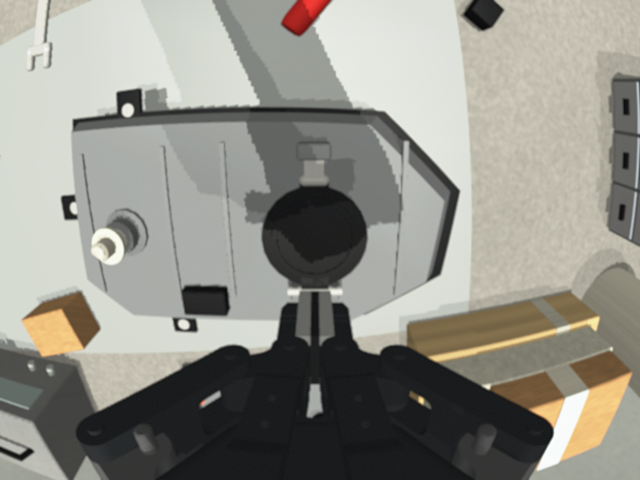

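Cover is flush under its catch (nose at (315,170), disc (315,237)). Now on to the knob.

inch_along(
  segments={"steps":[[-0.0045,-0.0395,0.002,0,0,0],[-0.0045,-0.0395,0.002,0,0,0],[-0.0045,-0.0395,0.002,0,0,0],[-0.0045,-0.0395,0.002,0,0,0],[-0.0045,-0.0395,0.002,0,0,0],[-0.0045,-0.0395,0.002,0,0,0],[-0.0045,-0.0395,0.002,0,0,0],[-0.0045,-0.0395,0.002,0,0,0],[-0.0045,-0.0395,0.002,0,0,0],[-0.0045,-0.0395,0.002,0,0,0],[-0.0045,-0.0395,0.002,0,0,0],[-0.0045,-0.0395,0.002,0,0,0],[0,0,0.02,0,0,-0.112],[0,0,0.02,0,0,-0.112],[0,0,0.02,0,0,-0.112],[0,0,0.02,0,0,-0.112],[0,0,0.02,0,0,-0.112],[0,0,0,0,0,0],[0,0,0,0,0,0]]},
  aperture=0.6,
  grip_n=60,
)

```text
t: 5.7
tcp_pos: [0.5797, -0.2648, 0.0981]
ee_rot: [-0.003, -0.212, 0.977, 0.002]
force: [-0.3, 0.1, -0.1]
grip_width: 0.598
grip_force: 0.0
```

```bash
python3 - <<'E'
from h import *
c=arm.calibration("wrist");np.save("w3.npy",c,allow_pickle=True)
cv2.imwrite("pics/w3.png",arm.get_image("wrist")[:,:,::-1])
E
python3 st.py
```

```text
5.75 [ 0.58115034 -0.26555141  0.10012902] x [-0.91  -0.414  0.002] z [-0.002  0.001 -1.   ] [ 0.65736801 -1.03011963  0.79039316] 0.6047919281614071 0.0 yaw-x 0.427
```

View pics/w3.png

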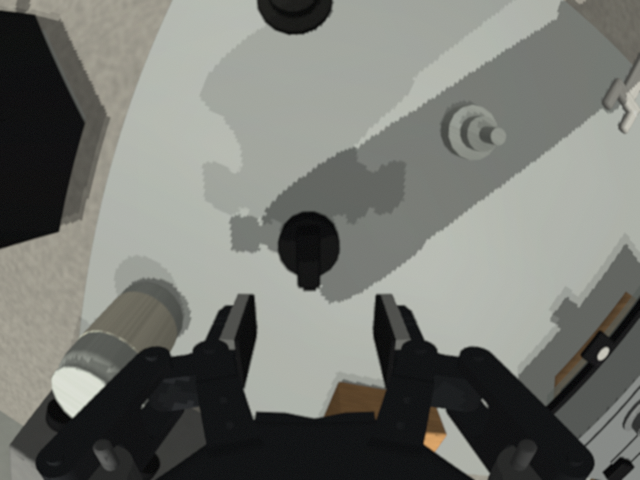

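Knob at (309,243), its lug tip and wing towards (308,290), so they're nearly aligned with the tool.

```bash
python3 - <<'E'
from h import *
c=np.load("w3.npy",allow_pickle=True).item();g=cv2.imread("pics/w3.png")
m=(g[200:300,260:360].max(2)<48).astype('u1');n,l,s,ce=cv2.connectedComponentsWithStats(m);i=1+np.argmax(s[1:,4]);print(s[i]+[260,200,0,0,0])
M=l==i
L=[260+np.flatnonzero(r)[[0,-1]] if r.any() else None for r in M]
for y in range(210,295,6): print(y,L[y-200])
P=lambda u,v,z:plane(c,u,v,z,True)
a,b=P(279,243,.02),P(339,243,.02);print("skirt",a,b,np.linalg.norm(a-b),(a+b)/2)
p=np.array([.581150,-.265551]);X=np.array([-.91,-.414]);Y=np.array([-.414,.91])
for u,v,z in[(309,243,.02),(308,290,.018),(309,212,.01),(309,232,.042),(308,285,.042)]:
    w=P(u,v,z);print(u,v,w,"tool",((w[:2]-p)@X).round(4),((w[:2]-p)@Y).round(4))
print(P(320,320,.1))
E
```

```text
[ 279  212   60   78 3369]
210 None
216 [292 325]
222 [286 331]
228 [283 334]
234 [281 336]
240 [279 338]
246 [279 338]
252 [279 338]
258 [281 336]
264 [285 333]
270 [291 327]
276 [298 319]
282 [299 318]
288 [304 314]
294 None
skirt [ 0.58471853 -0.28597596  0.02      ] [ 0.56901557 -0.25128055  0.02      ] 0.038083520154457984 [ 0.57686705 -0.26862826  0.02      ]
309 243 [ 0.57685065 -0.26861934  0.02      ] tool 0.0052 -0.001
308 290 [ 0.60841356 -0.25523876  0.018     ] tool -0.0291 -0.0019
309 212 [ 0.56079366 -0.27593066  0.01      ] tool 0.0228 -0.001
309 232 [ 0.56362258 -0.27433619  0.042     ] tool 0.0196 -0.0007
308 285 [ 0.5941688  -0.26130153  0.042     ] tool -0.0136 -0.0015
[ 0.58172892 -0.26033141  0.1       ]
```

inch_along(
  segments={"steps":[[0.003,-0.001,0.018,0,0,0],[0,0,0.02,0,0,0],[0,0,0.02,0,0,0],[0,0,0.012,0,0,0],[0,0,0.006,0,0,0],[0,0,0,0,0,0]]},
)

```text
t: 6.25
tcp_pos: [0.5793, -0.2675, 0.0245]
ee_rot: [-0.001, -0.213, 0.977, 0.0]
force: [-0.4, 1.1, -0.5]
grip_width: 0.599
grip_force: 0.0
```

inch_along(
  segments={"steps":[[0,0,0,0,0,0],[0,0,0,0,0,0],[0,0,0,0,0,0],[0,0,0,0,0,0],[0,0,0,0,0,0],[0,0,0,0,0,0]]},
  aperture=0,
  grip_n=60,
)

```text
t: 6.75
tcp_pos: [0.5809, -0.2684, 0.0269]
ee_rot: [0.001, -0.213, 0.977, -0.001]
force: [0.3, 0.0, 6.1]
grip_width: 0.147
grip_force: 60.6
```

```bash
python3 st.py
```

```text
6.75 [ 0.58093156 -0.26844487  0.02693052] x [-0.909 -0.417 -0.002] z [ 0.003 -0.001 -1.   ] [0.34560319 0.01485645 6.10603797] 0.1470282694496323 60.63077688217163 yaw-x 0.43
```

inch_along(
  segments={"steps":[[0,0,-0.02,0,0,0],[0,0,-0.04,0,0,0],[0,0,-0.0256,0,0,0.112],[0,0,-0.0256,0,0,0.112],[0,0,-0.0256,0,0,0.112],[0,0,-0.0256,0,0,0.112],[0,0,-0.0256,0,0,0.112],[-0.0008,0.0357,0,0,0,0],[-0.0008,0.0357,0,0,0,0],[-0.0008,0.0357,0,0,0,0],[-0.0008,0.0357,0,0,0,0],[-0.0008,0.0357,0,0,0,0],[-0.0008,0.0357,0,0,0,0],[-0.0008,0.0357,0,0,0,0],[-0.0008,0.0357,0,0,0,0],[-0.0008,0.0357,0,0,0,0],[0,0,0,0,0,0],[0,0,0,0,0,0],[0,0,0,0,0,0]]},
)

```text
t: 8.33
tcp_pos: [0.6279, 0.0493, 0.2127]
ee_rot: [-0.001, 0.065, 0.998, -0.001]
force: [0.9, -1.3, -0.7]
grip_width: 0.145
grip_force: 59.9
```

```bash
python3 - <<'E'
from h import *
c=arm.calibration("wrist");np.save("w4.npy",c,allow_pickle=True)
cv2.imwrite("pics/w4.png",arm.get_image("wrist")[:,:,::-1])
cv2.imwrite("pics/top4.png",arm.get_image("top")[:,:,::-1])
E
python3 st.py
```

```text
8.43 [0.6281498  0.04732039 0.21314503] x [-0.991  0.133  0.   ] z [-0.001 -0.002 -1.   ] [-0.01421799 -0.49555605 -1.27972312] 0.14582023557436632 59.90731716156006 yaw-x -0.133
```

View pics/w4.png

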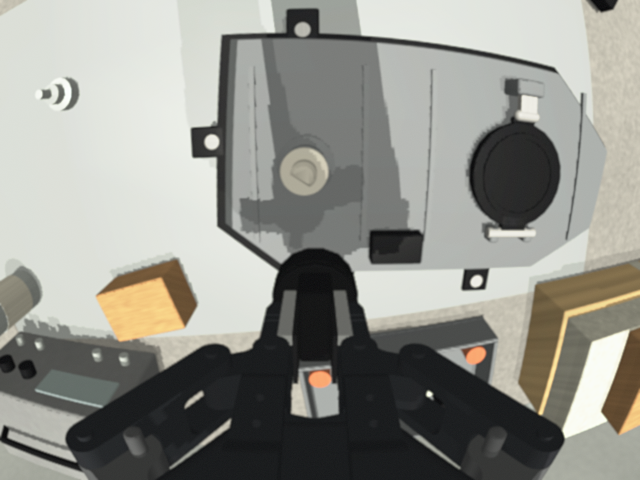

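The flange is a circle at (304,171), r≈24, with the D flat facing image-down (+x). The held knob's skirt front edge is at (315,250) with sides about 274 and 357. I'll measure these.

```bash
python3 - <<'E'
from h import *
import st
c=np.load("w4.npy",allow_pickle=True).item();g=cv2.imread("pics/w4.png")
P=lambda u,v,z:plane(c,u,v,z,True)
R=np.array(c["R"]);print("cam",-R.T@np.array(c["t"]))
# knob skirt contour
m=(g.max(2)<40).astype('u1')
for y in range(248,300,4):
    r=np.flatnonzero(m[y,230:400])+230; print(y,r[[0,-1]] if len(r) else None,end=' ')
r=g[150:195,304].astype(int).max(1);print("\n",r.tolist(),g[171,270:340].max(1).tolist())
# flange/shaft: saturation mask (beige vs grey)
hsv=cv2.cvtColor(g,cv2.COLOR_BGR2HSV);s=hsv[130:210,260:350,1];
mm=((s>28)).astype('u1');n,l,sg,ce=cv2.connectedComponentsWithStats(mm);i=1+np.argmax(sg[1:,4]);print(sg[i],ce[i]+[260,130])
(cx,cy),rad=cv2.minEnclosingCircle(np.argwhere(l==i)[:,::-1].astype(np.float32));cx+=260;cy+=130;print(cx,cy,rad)
w=P(cx,cy,.126);print("flange",w,"diam",np.linalg.norm(P(cx-rad,cy,.126)-P(cx+rad,cy,.126)))
p=st.o["tcp_pos"];M=st.M
print("flange in tool",M.T@(w-p))
print("knob front edge tool (z .187,.207)",[(M.T@(P(315,249,z)-p)).round(4) for z in(.187,.207)])
for z in(.187,.207):
    a,b=P(274,292,z),P(357,292,z);print(z,np.linalg.norm(a-b),(M.T@((a+b)/2-p)).round(4))
# angle of lamp: groove lines
for q in((255,66,262,240),(363,66,361,240),(432,70,424,258)):
    d=P(q[0],q[1],.09)-P(q[2],q[3],.09);print("yaw",np.arctan2(-d[1],-d[0]))
E
python3 -c "
import cv2
g=cv2.imread('pics/w4.png');cv2.imwrite('pics/w4c.png',cv2.resize(g[140:300,260:380],None,fx=4.5,fy=3.7,interpolation=2)[:590])"
```

```text
cam [0.54500074 0.06023714 0.35613402]
248 [370 397] 252 [299 395] 256 [291 371] 260 [287 372] 264 [283 346] 268 [279 348] 272 [279 350] 276 [278 352] 280 [277 353] 284 [276 354] 288 [275 354] 292 [274 355] 296 [274 355] 
 [176, 176, 175, 176, 176, 176, 176, 175, 168, 151, 136, 140, 153, 160, 162, 164, 169, 174, 175, 172, 168, 169, 168, 169, 169, 169, 169, 169, 168, 169, 166, 157, 146, 150, 163, 172, 174, 174, 174, 175, 174, 175, 176, 176, 167] [167, 151, 123, 106, 103, 102, 102, 98, 102, 122, 151, 170, 175, 176, 176, 175, 175, 176, 176, 172, 164, 159, 160, 164, 168, 170, 170, 169, 169, 169, 167, 167, 166, 167, 169, 169, 172, 172, 173, 173, 171, 168, 158, 152, 148, 145, 150, 164, 173, 175, 175, 175, 175, 177, 189, 205, 210, 193, 154, 114, 102, 110, 112, 109, 107, 104, 103, 103, 104, 103]
[  21   18   47   47 1657] [303.82860591 170.91973446]
303.9009819030762 170.94509887695312 23.45232582092285
flange [0.57881002 0.04879355 0.126     ] diam 0.029295157243156376
flange in tool [ 0.049075   -0.00493261  0.0871674 ]
knob front edge tool (z .187,.207) [array([0.0203, 0.002 , 0.0261]), array([0.0278, 0.0019, 0.0061])]
0.187 0.04253669111848926 [-0.0034  0.0023  0.0261]
0.207 0.037506751961617096 [0.007  0.0022 0.0061]
yaw -0.11657734188300022
yaw -0.11885328424098876
yaw -0.11302013138834822
```

View pics/w4c.png

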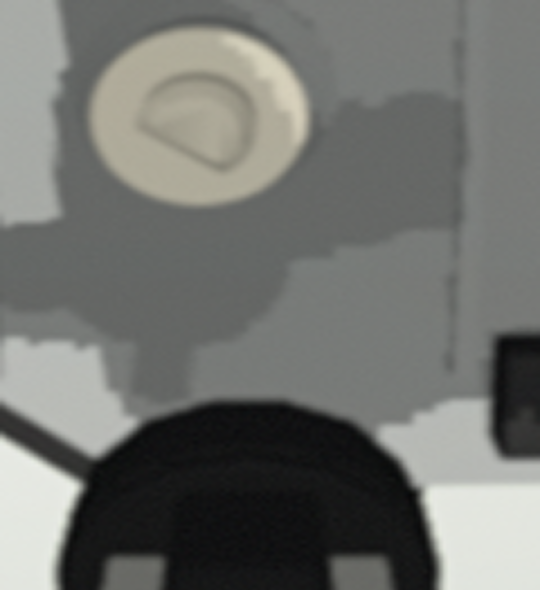

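The flat's edge runs (290.4,174.3)–(309.3,185.9): the shaft is turned relative to the lamp. I'll compute the seat yaw.

```bash
python3 - <<'E'
from h import *
c=np.load("w4.npy",allow_pickle=True).item();t=arm.calibration("top")
for z in(.126,.1385):
    a,b=plane(c,290.4,174.3,z,True),plane(c,309.3,185.9,z,True);d=b-a
    mid=(a+b)/2; n=np.array([-d[1],d[0]]);n/=np.linalg.norm(n)
    if n@(mid[:2]-[.5788,.0488])<0:n=-n
    print(z,np.linalg.norm(d),"yaw",np.arctan2(n[1],n[0]),"dist",n@(mid[:2]-[.5788,.0488]))
# refine: edge via gradient in crop
g=cv2.GaussianBlur(cv2.imread("pics/w4.png"),(0,0),.7)[150:196,280:328]
lsd=cv2.createLineSegmentDetector(1).detect(cv2.resize(cv2.cvtColor(g,6),None,fx=4,fy=4,interpolation=2))[0]
for L in lsd[:,0]:
    q=L/4+[280,150,280,150]; n=np.hypot(q[2]-q[0],q[3]-q[1])
    if n>7:
        a,b=plane(c,q[0],q[1],.138,True),plane(c,q[2],q[3],.138,True);d=b-a
        print(q.round(1),n.round(1),"normal yaw",np.arctan2(-d[0],d[1]).round(3))
E
```

```text
0.126 0.013960033426412626 yaw -0.6937923242024275 dist 0.006298347578356883
0.1385 0.01320177778487835 yaw -0.6937923242024228 dist 0.004147552919398218
[321.6 154.6 315.  150.2] 7.9 normal yaw 2.415
[325.8 160.7 321.2 154.5] 7.7 normal yaw 2.078
[325.6 183.1 327.2 176.1] 7.1 normal yaw 1.213
[285.8 155.4 280.9 163.6] 9.6 normal yaw -2.254
[320.  189.6 325.6 182.9] 8.7 normal yaw 0.765
[293.6 150.2 287.3 153.9] 7.2 normal yaw -2.745
[309.4 194.9 318.3 191.5] 9.5 normal yaw 0.244
[290.8 191.7 299.4 195.1] 9.3 normal yaw -0.514
[281.1 180.  287.2 189.3] 11.2 normal yaw -1.137
[299.8 194.6 309.2 194.5] 9.4 normal yaw -0.116
```

inch_along(
  segments={"steps":[[0.0165,-0.0005,0,0,0,0],[0.0165,-0.0005,0,0,0,0],[0.0165,-0.0005,0,0,0,0],[0,0,0,0,0,0.112],[0,0,0,0,0,0.112],[0,0,0,0,0,0.112],[0,0,0,0,0,0.112],[0,0,0,0,0,0.112],[0,0,0,0,0,0],[0,0,0,0,0,0],[0,0,0,0,0,0],[0,0,0,0,0,0]]},
)

```text
t: 9.43
tcp_pos: [0.5791, 0.0541, 0.2134]
ee_rot: [0.0, 0.338, 0.941, 0.0]
force: [0.4, 0.8, 0.0]
grip_width: 0.145
grip_force: 59.9  File "st.py", line 5
```

```bash
cat >> st.py <<'E'
    d=np.array([.5793,.0487,.15])-o["tcp_pos"];print("to shaft, tool axes",(M.T@d).round(4))
E
python3 st.py
python3 - <<'E'
from h import *
c=arm.calibration("wrist");np.save("w5.npy",c,allow_pickle=True)
cv2.imwrite("pics/w5.png",arm.get_image("wrist")[:,:,::-1])
E
python3 st.py
```

```text
    d=np.array([.5793,.0487,.15])-o["tcp_pos"];print("to shaft, tool axes",(M.T@d).round(4))
IndentationError: unexpected indent
  File "st.py", line 5
    d=np.array([.5793,.0487,.15])-o["tcp_pos"];print("to shaft, tool axes",(M.T@d).round(4))
IndentationError: unexpected indent
```

View pics/w5.png

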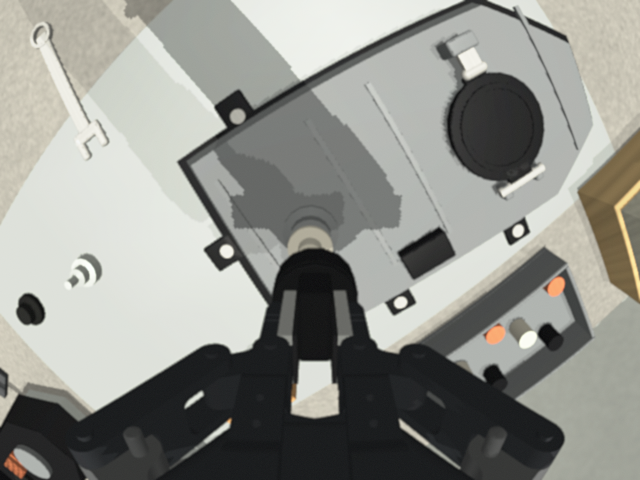

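The flange's front arc shows just beyond the knob (about u 288–332, top v≈222). I'll fit it as a check on the position.

```bash
sed -i 's/^    d=/d=/' st.py; python3 st.py; python3 - <<'E'
from h import *
from scipy.optimize import least_squares
import st
c=np.load("w5.npy",allow_pickle=True).item();g=cv2.imread("pics/w5.png")
s=cv2.cvtColor(g,cv2.COLOR_BGR2HSV)[:,:,1]
m=(s[212:262,275:345]>28).astype('u1');n,l,sg,ce=cv2.connectedComponentsWithStats(m);i=1+np.argmax(sg[1:,4]);print(sg[i]+[275,212,0,0,0])
M=l==i;pts=[]
for x in np.flatnonzero(M.any(0)):
    y=np.flatnonzero(M[:,x])[0]; pts.append(plane(c,275+x,212+y-.5,.126,True)[:2])
pts=np.array(pts)[2:-2]
f=least_squares(lambda p:np.hypot(*(pts-p).T)-.015,[.579,.049],loss='soft_l1',f_scale=.0005);print("flange",f.x,"res",np.abs(f.fun).mean())
E
```

```text
9.48 [0.57910599 0.05434558 0.21332759] x [-0.772  0.636  0.   ] z [ 0.  0. -1.] [ 0.45184953 -1.30702128  0.39777077] 0.1466443775030691 59.880797266960144 yaw-x -0.689
to shaft, tool axes [-0.0037 -0.0042  0.0633]
to shaft, tool axes [-0.0037 -0.0042  0.0633]
[288 226  47  36 903]
flange [0.57881198 0.04904165] res 0.00023284517535119192
```

inch_along(
  segments={"steps":[[-0.0035,-0.0042,0,0,0,0],[0,0,0.02,0,0,0],[0,0,0.015,0,0,0],[0,0,0,0,0,0],[0,0,0,0,0,0],[0,0,0,0,0,0]]},
)

```text
t: 9.98
tcp_pos: [0.5797, 0.049, 0.1792]
ee_rot: [0.001, 0.338, 0.941, 0.0]
force: [-0.0, 0.2, -0.8]
grip_width: 0.143
grip_force: 59.9
```

```bash
python3 st.py
```

```text
9.98 [0.57974645 0.04904025 0.17917668] x [-0.772  0.636 -0.001] z [ 0.001 -0.    -1.   ] [-0.03611626  0.1774219  -0.82513139] 0.14344106713940313 59.88894581794739 yaw-x -0.69
to shaft, tool axes [ 0.0002 -0.0006  0.0292]
```

inch_along(
  segments={"steps":[[0.0005,-0.0004,0.004,0,0,0],[0,0,0.004,0,0,0],[0,0,0.003,0,0,0],[0,0,0.003,0,0,0],[0,0,0,0,0,0]]},
)

```text
t: 10.4
tcp_pos: [0.5783, 0.0494, 0.1636]
ee_rot: [-0.0, 0.338, 0.941, -0.0]
force: [0.4, 0.1, -0.7]
grip_width: 0.144
grip_force: 59.9
```

inch_along(
  segments={"steps":[[0,0,0.003,0,0,0],[0,0,0.003,0,0,0],[0,0,0.003,0,0,0],[0,0,0,0,0,0]]},
)

```text
t: 10.73
tcp_pos: [0.5784, 0.0494, 0.1546]
ee_rot: [-0.0, 0.338, 0.941, -0.0]
force: [0.4, 0.2, -0.7]
grip_width: 0.147
grip_force: 59.9
```

inch_along(
  segments={"steps":[[0,0,0.002,0,0,0],[0,0,0.002,0,0,0],[0,0,0,0,0,0]]},
)

```text
t: 10.98
tcp_pos: [0.5787, 0.0493, 0.1517]
ee_rot: [0.0, 0.338, 0.941, 0.0]
force: [-0.0, 0.2, 3.1]
grip_width: 0.149
grip_force: 60.4
```

inch_along(
  segments={"steps":[[0,0,0.002,0,0,0],[0,0,0.002,0,0,0],[0,0,0,0,0,0]]},
)

```text
t: 11.23
tcp_pos: [0.5789, 0.0493, 0.1479]
ee_rot: [0.001, 0.338, 0.941, 0.0]
force: [-1.3, 0.1, 5.6]
grip_width: 0.147
grip_force: 60.7
```

inch_along(
  segments={"steps":[[0,0,0.002,0,0,0],[0,0,0.001,0,0,0],[0,0,0,0,0,0],[0,0,0,0,0,0]]},
)

```text
t: 11.57
tcp_pos: [0.579, 0.0493, 0.1455]
ee_rot: [0.001, 0.338, 0.941, 0.0]
force: [-2.6, 0.1, 7.8]
grip_width: 0.15
grip_force: 60.9
```

inch_along(
  segments={"steps":[[0,0,0.001,0,0,0],[0,0,0.001,0,0,0],[0,0,0,0,0,0],[0,0,0,0,0,0],[0,0,0,0,0,0],[0,0,0,0,0,0]]},
)

```text
t: 12.07
tcp_pos: [0.579, 0.0494, 0.1439]
ee_rot: [0.001, 0.338, 0.941, 0.001]
force: [-2.3, 0.0, 8.7]
grip_width: 0.145
grip_force: 61.1
```

```bash
python3 - <<'E'
from h import *
g=arm.get_image("side");cv2.imwrite("pics/s6.png",cv2.resize(g[120:300,270:430,::-1],None,fx=3.3,fy=3.3,interpolation=2))
E
```

```text
(no output)
```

View pics/s6.png

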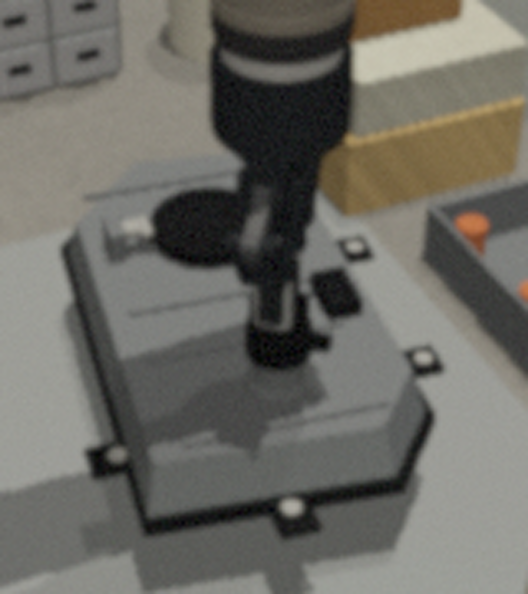

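The side view shows the knob down on the shaft with its lug on the flat's side (crop (318,340)), and the cover shut at (205,228). The force follows the spring: about 8 mm down at 8.7 N.

```bash
python3 -c "
from plant import arm
print(arm.close_job())"
```

```text
the job is handed in; nothing more can be done
None
```

The job is handed in, though no verdict came back: the cover is shut under its catch, and the knob is seated on the shaft's flat, still gripped and held about 8 mm down of 10 (estimated from the press force and travel).

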